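# Set the joint spacer and press the tile flush

## Robot

A 6-joint arm with a two-finger parallel gripper is mounted at the origin on the work surface. World frame = base frame: x ahead of the robot, y to its left, z up, the work surface at z = 0. Lengths are in m, angles in rad, forces in N, time in s.
With the tool pointing down it reaches from about 0.275 to 0.725 m from the base axis. Payload 15.9 kg.
Tool frame: the origin (TCP) lies on the centre line of the jaws, within the pads' length; the fingertips stand 19 mm ahead of it and the grasp point (between the pads) is the TCP; z points along the fingers, y is the line along which they close (so a half turn about z gives the same grasp; the last joint's range is limited). The gripper opens to 85 mm and grips with 20 to 120 N. Pads are 22 mm wide; open, the fingers measure 114 mm over their backs; the gripper's body (76 mm by 85 mm) begins 54 mm behind the grasp point. The pads swing forward as they close: fully open they stand 13 mm farther back than shut.
Start: joints at [1.271, 0.213, -0.034, 1.323, 0, 1.571], TCP at [0.148, 0.478, 0.25] pointing down, gripper open.
Joint ranges: [-2.98, 2.98], [-0.74, 1.72], [-1.14, 1.35], [-2.1, 2.04], [-1.57, 1.44], [-3.14, 3.14]. Speed limits (rad/s): [1.89, 1.89, 2.39, 2.57, 3.14, 3.14].

## Interface

Orientations are given as a unit quaternion [x, y, z, w].
In Python, from cell import r, vision gives the robot as it stands (r), with the cameras (vision).
- The arm moves only by the shell command python3 shift.py FILE [FORCE], which reads ROWS from the file FILE. ROWS is a JSON list of rows, 1 to 12 of them, each an object with the fields pos (a list: dx, dy, dz in a scale on which 1.0 is 0.75 m), r (a list: a rotation vector rx, ry, rz in normalised numbers (1 is 4 rad)), jaw (the opening from 0.0 (shut) to 1.0 (fully open)); a field left out counts as zero (the opening has to be given); each row is the pose to reach, as a shift and turn from the pose commanded when the command began, along the tool's axes at that moment; what a row does not reach only later rows make up. A row lasts 1/12 s, in which the tool goes at most 0.0417 m and 0.125 rad, less where a joint would pass 70% of its speed; a pose out of reach is approached as far as the arm can. The fingers move at their own pace and stop on an object; FORCE is the grip in N (left out, the last holds). Time passes only in rows, so rows that do not move let the fingers close. It prints the time, the measured TCP pose, the force, the opening and the grip force at its end. Shift and turn numbers lie between -1 and 1, and a call with a number outside is refused. Input that does not fit is refused with a message, and nothing moves.
- r.read_state(): the state, without advancing time (a new reading comes with each control period).
- vision.read_camera(name): name is "scene" or "top" or "wrist"; returns the picture (400x640x3 uint8, blue, green, red); there is no depth.
- vision.get_calibration(name): a dict with "fov_y" (degrees; the focal length in pixels is half the picture's height over the tangent of half this angle, whatever the lens; pixels are square), "cx", "cy" (the principal point, pixels), "pose" (4x4, takes a point from camera to world coordinates). Camera axes: x right, y up, looking along -z (the intrinsics and any distortion apply to the point x, -y, -z); pixel columns grow to the right and rows downward; lengths in m; the calibration is good to about 2 mm. A picture is of the moment at which its call begins: read the wrist's pose just before it. get_calibration takes no time and is no camera call; for the wrist camera it gives the pose at the moment of the call.
- r.hand_in(): hands the job in; it is judged then, once.
The state is a dict: "clock": time; "joint_pos": joint angles; "qvel": joint speeds; "joint_torque": joint torques, N m; "tcp_pos": TCP position; "ee_rot": TCP orientation; "wrist_force": force on the tool from outside, world axes, zero at the start; "wrist_torque": the same for the moment, N m; "finger_gap": opening from 0.0 (shut) to 1.0 (fully open); "grip_force": force on a finger pad.
Only numpy, scipy, OpenCV 4.12 (cv2) and the standard library are available. Lean on these libraries where they do the work, as an engineer would, in place of code of your own. Each camera call takes 0.05 s, during which the arm holds its last target. There are 200 camera calls.

## Task

Take the orange spacer out of the rack and slide it, upright, blade down, into the joint beside the patterned tile at the one place where the gap is wide enough for it, until it stands on the frame's base, and let go of it there. Then press down on the middle of the tile with the fingertips, firmly but not hard, until it sits flush with the blue border pieces, and finish while still holding it pressed flush: do not lift off. Do not shove the tile out of its place, and leave the other parts in the rack and on the table where they are.

Things in the scene. Friction and masses are not known exactly. Their poses are not given: they have to be found in the camera images.
- frame: Fixed dark steel frame around the tile. Base plate 125 x 170 x 12 mm (x, y, z). Steel end rails at x = +-49 mm and four blue border pieces at x = +-20.5, y = +-59 mm, tops 36 mm above the table. Gaps run along x from the tile's edges (y = +-40 mm) to the border pieces: 5 mm wide, but 12 mm at border_slim; gap floor = base plate top, 12 mm above the table. Origin: centre of underside, z up.
- tile: White glazed tile with blue and green pattern, 80 x 80 x 10 mm, about 150 g, loose on the sprung bed in the middle of the frame, axes parallel to the frame's. At the start its top is 42 mm above the table, 6 mm proud of the border pieces. Origin: centre of its underside.
- tile_top (a point): Centre of the tile's top face, 10 mm above the tile's origin.
- bed (a joint): Travel of the black sprung bed under the tile: 0 raised (start), grows downward; 0.006 m when the tile is flush with the border pieces, rigid stop at 0.0065 m. Spring: pressing needs about 3 N to start and about 7 N at flush.
- border_slim: The one narrow blue border piece, 40 x 14 x 24 mm (x, y, z), fixed at any of the frame's four border places. Between it and the tile is the only wide gap: 12 mm wide, 40 mm long (x), 24 mm deep; its centre line is 13 mm from this origin towards the tile (46 mm from the frame's middle). Origin: centre of its underside, axes as the frame's.
- border_a: Blue glazed border piece fixed on the frame beside the tile, 40 x 28 x 24 mm (x, y, z); leaves only a 5 mm gap to the tile. Origin: centre of its underside. Axes parallel to the frame's.
- border_b: Blue glazed border piece fixed on the frame beside the tile, 40 x 28 x 24 mm (x, y, z); leaves only a 5 mm gap to the tile. Origin: centre of its underside. Axes parallel to the frame's.
- border_c: Blue glazed border piece fixed on the frame beside the tile, 40 x 28 x 24 mm (x, y, z); leaves only a 5 mm gap to the tile. Origin: centre of its underside. Axes parallel to the frame's.
- spacer: Orange spacer, about 30 g, upright in a compartment of the rack. Blade 24 mm wide (x), 8 mm thick (y), from 0 to 38 mm height, foot chamfered to 4 mm thick over the lowest 2 mm; above it the head, 24 x 14 mm, from 38 to 68 mm height: grip it across its 14 mm (y). Origin: centre of its foot; z up, x parallel to the rack's x.
- rack: Dark wooden rack, fixed, 196 x 44 x 30 mm (x, y, z), four compartments in a row at x = -69, -23, 23, 69 mm, each 28 x 11 mm, 22 mm deep, floor 8 mm above the table. Orange spacer, grey feeler and green wedge stand in three of them, one is empty. Origin: centre of its underside.
- feeler: Grey plastic gap feeler, 54 mm tall, 24 mm wide, standing in the rack. Origin: its foot. Loose bystander, to be left alone.
- wedge: Green plastic stepped wedge, 52 mm tall, 22 mm wide, standing in the rack. Origin: its foot. Loose bystander, to be left alone.
- bottle: White bottle with red cap, 72 mm diameter, 160 mm tall. Origin: its underside. Loose bystander, to be left alone.
- jar: Amber jar with black cap, 52 mm diameter, 60 mm tall. Origin: its underside. Loose bystander, to be left alone.
- brush: Brush lying on the table to the right, along x. Loose bystander, to be left alone.
- dish: Shallow white bowl, 90 mm diameter, 20 mm tall. Origin: its underside. Loose bystander, to be left alone.
- spatula: Spatula lying on the table to the left. Loose bystander, to be left alone.

How it is judged:
By the outcome, as a careful person would: the job done as asked, in the order asked, and still so for the second after the job is handed in, while the arm keeps its last pose, push and grip.
It also fails if it takes over 45 s, if anything falls off the work surface, if the arm or the gripper's body presses on something with over 40 N, if the wrist force passes 120 N, or if a joint passes its speed limit or range.

## Working session

There is one attempt and no reset: what is moved stays moved. The work goes in short steps, Python scripts to look and compute and a shell command to move; the robot and the scene stay as the last step left them, time stands still between calls to the robot, and variables do not carry over. Pictures are saved under pics/ and viewed, at most 11 in all, crops included, and the job is handed in when it is done.

```bash
ls; mkdir -p pics
python3 - <<'E'
from cell import r, vision
import cv2
s=r.read_state(); print(s)
for n in ("scene","top","wrist"):
    c=vision.get_calibration(n); print(n,c)
    cv2.imwrite(f"pics/{n}0.png",vision.read_camera(n))
E
```

```text
cell.py
pics
shift.py
{'clock': 0.0, 'joint_pos': array([ 1.27097946e+00,  2.13359396e-01, -3.50658754e-02,  1.32351591e+00,
       -2.31758929e-05,  1.57077618e+00]), 'qvel': array([ 0.00113385, -0.00128073, -0.00221333, -0.00013552,  0.00108699,
       -0.00067079]), 'joint_torque': array([ 3.63573497e-03, -6.86155343e+01,  4.87119055e+01,  1.72619359e-02,
        4.31663348e-04,  8.68962928e-06]), 'tcp_pos': array([0.14758162, 0.47737764, 0.24981185]), 'ee_rot': array([ 1.49337603e-01,  9.88786101e-01, -5.67736424e-04, -7.40382476e-05]), 'wrist_force': array([ 0.46107076,  0.53042287, -0.76696203]), 'wrist_torque': array([-0.04383609, -0.00467613, -0.03337822]), 'grip_force': 0.0, 'finger_gap': 1.0010357773221041}
scene {'fov_y': 46.57414471540692, 'cx': 321.7979441101727, 'cy': 200.2576190864135, 'pose': array([[-0.78768454, -0.53869323,  0.29893591,  0.98541675],
       [ 0.61604806, -0.68386335,  0.3909165 ,  0.48804818],
       [-0.00615276,  0.49207776,  0.8705295 ,  1.13575172],
       [ 0.        ,  0.        ,  0.        ,  1.        ]])}
top {'fov_y': 57.76162318109276, 'cx': 324.06628896349235, 'cy': 193.9693142251907, 'pose': array([[-0.0121158 ,  0.99845867, -0.05416166,  0.56404622],
       [-0.99961921, -0.01075132,  0.02541351,  0.02054427],
       [ 0.02479203,  0.05444894,  0.99820873,  1.13069747],
       [ 0.        ,  0.        ,  0.        ,  1.        ]])}
wrist {'fov_y': 66.12857169586442, 'cx': 315.93645229416956, 'cy': 197.14114200964545, 'pose': array([[ 0.29505871, -0.92193944, -0.25093432,  0.08436113],
       [ 0.9554779 ,  0.2842797 ,  0.07903825,  0.49533305],
       [-0.00153295, -0.26308312,  0.96477195,  0.37396564],
       [ 0.        ,  0.        ,  0.        ,  1.        ]])}
```

View pics/top0.png

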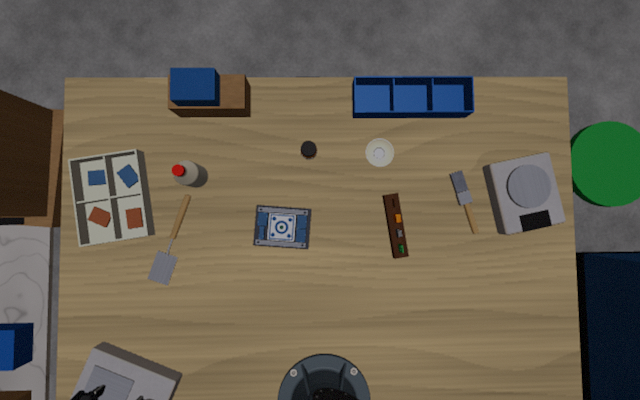

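View pics/scene0.png

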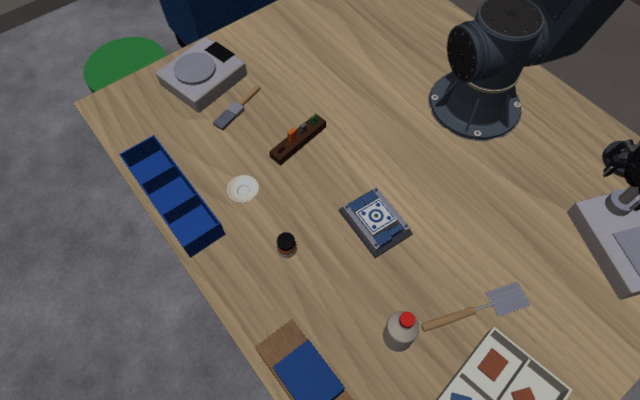

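Top view: frame with the tile at about (282,227), rack at (396,226) with the orange spacer at (398,218). Getting coarse world positions next.

```bash
cat > h.py <<'E'
from cell import r, vision
import cv2, numpy as np
from scipy.spatial.transform import Rotation as R
def cal(n):
    c=vision.get_calibration(n); f=200/np.tan(np.radians(c['fov_y']/2))
    return c['pose'],np.array([[f,0,c['cx']],[0,f,c['cy']],[0,0,1]])
def cast(px,z,C):
    "pixels -> world points on plane z"
    T,K=C; px=np.atleast_2d(np.float64(px))
    d=np.c_[px,np.ones(len(px))]@np.linalg.inv(K).T*[1,-1,-1]
    d=d@T[:3,:3].T; o=T[:3,3]
    return o+d*((z-o[2])/d[:,2])[:,None]
def proj(p,C):
    T,K=C; q=(np.atleast_2d(p)-T[:3,3])@T[:3,:3]*[1,-1,-1]; q=q@K.T
    return q[:,:2]/q[:,2:]
def tool(dw):
    "world shift -> tool axes"
    return R.from_quat(r.read_state()['ee_rot']).inv().apply(dw)
def blobs(img,lo,hi,amin=30):
    m=cv2.inRange(cv2.cvtColor(img,cv2.COLOR_BGR2HSV),lo,hi)
    m=cv2.morphologyEx(m,cv2.MORPH_OPEN,np.ones((2,2)))
    cs=[c for c in cv2.findContours(m,cv2.RETR_EXTERNAL,cv2.CHAIN_APPROX_NONE)[0] if cv2.contourArea(c)>=amin]
    return m,sorted(cs,key=cv2.contourArea,reverse=True)
E
python3 - <<'E'
from h import *
C=cal("top")
print(cast([(282,227)],.036,C),cast([(398,218)],.076,C))
print(cast([(384,195),(399,193),(409,256),(393,258),(253,245),(258,205),(311,208),(307,249)],.02,C).round(3))
print(tool([0,0,1]),R.from_quat(r.read_state()['ee_rot']).as_matrix().round(3))
E
```

```text
[[0.52553797 0.12014969 0.036     ]] [[ 0.54872201 -0.22126851  0.076     ]]
[[ 0.619 -0.192  0.02 ]
 [ 0.625 -0.239  0.02 ]
 [ 0.432 -0.265  0.02 ]
 [ 0.426 -0.216  0.02 ]
 [ 0.472  0.21   0.02 ]
 [ 0.593  0.194  0.02 ]
 [ 0.582  0.033  0.02 ]
 [ 0.457  0.046  0.02 ]]
[-1.38813379e-05 -7.92795476e-04 -9.99999686e-01] [[-0.955  0.295 -0.   ]
 [ 0.295  0.955 -0.001]
 [-0.    -0.001 -1.   ]]
```

The manual's scale: shifts go in shares of 0.75 m and turns go in shares of 4 rad. Converting my numbers, -0.435 m / 0.75 = -0.58, -0.239 m / 0.75 = -0.3187, -0.178 rad / 4 = -0.0445.

```bash
echo '[{"pos": [-0.58,-0.3187,0],"r": [0,0,-0.0445],"jaw": 1},{"pos": [-0.58,-0.3187,0],"r": [0,0,-0.0445],"jaw": 1},{"pos": [-0.58,-0.3187,0],"r": [0,0,-0.0445],"jaw": 1},{"pos": [-0.58,-0.3187,0],"r": [0,0,-0.0445],"jaw": 1},{"pos": [-0.58,-0.3187,0],"r": [0,0,-0.0445],"jaw": 1},{"pos": [-0.58,-0.3187,0],"r": [0,0,-0.0445],"jaw": 1},{"pos": [-0.58,-0.3187,0],"r": [0,0,-0.0445],"jaw": 1},{"pos": [-0.58,-0.3187,0],"r": [0,0,-0.0445],"jaw": 1},{"pos": [-0.58,-0.3187,0],"r": [0,0,-0.0445],"jaw": 1},{"pos": [-0.58,-0.3187,0],"r": [0,0,-0.0445],"jaw": 1},{"pos": [-0.58,-0.3187,0],"r": [0,0,-0.0445],"jaw": 1},{"pos": [-0.58,-0.3187,0],"r": [0,0,-0.0445],"jaw": 1}]' > next.json && python3 shift.py next.json
echo '[{"jaw": 1},{"jaw": 1}]' > next.json && python3 shift.py next.json
python3 - <<'E'
from h import *
s=r.read_state(); print(s['tcp_pos'],s['qvel'].round(3),s['joint_pos'].round(2))
C=cal("wrist"); i=vision.read_camera("wrist"); cv2.imwrite("pics/w1.png",i); np.savez("w1.npz",i=i,T=C[0],K=C[1])
E
```

```text
clock: 1.15
tcp_pos: [0.4936, 0.1188, 0.2502]
ee_rot: [0.061, 0.998, -0.0, -0.0]
wrist_force: [1.4, 2.1, 0.2]
finger_gap: 0.998
grip_force: 0.0
clock: 1.32
tcp_pos: [0.4935, 0.1192, 0.2496]
ee_rot: [0.063, 0.998, -0.0, -0.001]
wrist_force: [-0.5, 1.4, 0.3]
finger_gap: 1.003
grip_force: 0.0
[0.49347275 0.11921876 0.24964675] [ 0.058 -0.028 -0.028  0.004  0.007  0.025] [ 0.24  0.23 -0.01  1.33 -0.    0.36]
```

View pics/w1.png

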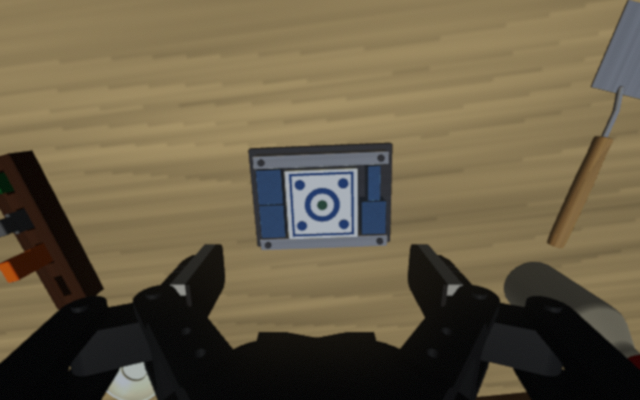

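The wrist view shows the tile centred at about (321,204). The slim border piece is at (375,183), on the +y side nearer the base. The rack is at the left with the spacer at (20,265).

```bash
cat > meas.py <<'E'
from h import *
def frame(i,C,verb=1):
    m,cs=blobs(i,(100,120,40),(125,255,160),80)
    h=cv2.cvtColor(i,cv2.COLOR_BGR2HSV)
    w=cv2.inRange(h,(0,0,120),(179,70,255)); 
    return m,cs,w
E
python3 - <<'E'
from h import *
d=np.load("w1.npz"); i=d['i']; C=(d['T'],d['K'])
h=cv2.cvtColor(i,cv2.COLOR_BGR2HSV)
for p in [(321,175),(292,185),(269,187),(375,183),(374,218),(272,220),(362,200),(365,183),(388,183),(321,158),(252,200),(200,150),(20,262)]: print(p,h[p[1],p[0]])
cv2.imwrite("pics/w1c.png",cv2.resize(i[130:260,235:405],None,fx=4.5,fy=4.5,interpolation=cv2.INTER_CUBIC))
E
```

```text
(321, 175) [109  54 152]
(292, 185) [107  45 158]
(269, 187) [108 139  97]
(375, 183) [108 143 105]
(374, 218) [108 143  98]
(272, 220) [108 139  99]
(362, 200) [108  78  39]
(365, 183) [109  49  42]
(388, 183) [110  29  53]
(321, 158) [109  30 119]
(252, 200) [ 20  87 111]
(200, 150) [ 21  96 160]
(20, 262) [ 10 234  49]
```

View pics/w1c.png

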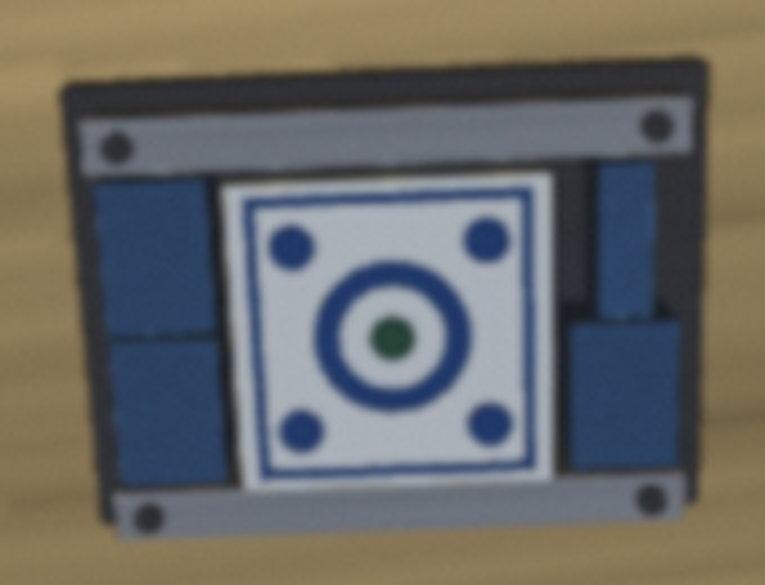

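```bash
cat > meas.py <<'E'
from h import *
def frame(i,C):
    h=cv2.cvtColor(i,cv2.COLOR_BGR2HSV)
    w=cv2.inRange(h,(90,20,128),(130,70,255))|cv2.inRange(h,(100,70,30),(130,255,255))
    m,cs=blobs(i,(95,90,60),(125,255,255),100)   # blue
    # tile: bright, low saturation, filled outer contour
    _,ts=blobs(i,(95,0,128),(125,75,255),300)
    t=max(ts,key=cv2.contourArea)
    q=cv2.boxPoints(cv2.minAreaRect(t))
    hull=cv2.convexHull(t); ap=cv2.approxPolyDP(hull,8,True)[:,0]
    print("tile approx",ap.tolist())
    if len(ap)==4:
        P=cast(ap,.042,C); c=P.mean(0); print("tile corners",P.round(4).tolist())
        print("sides",np.linalg.norm(P-np.roll(P,1,0),axis=1).round(4))
        e=[P[k]-P[k-1] for k in range(4)]
        a=[(np.degrees(np.arctan2(v[1],v[0]))+45)%90-45 for v in e]; print("yaw",np.round(a,2))
        print("tile centre",c.round(4))
        yaw=np.radians(np.mean(a)); u=np.array([np.cos(yaw),np.sin(yaw)]); v=np.array([-u[1],u[0]])
        for b in cs:
            M=cv2.moments(b); p=cast([(M['m10']/M['m00'],M['m01']/M['m00'])],.036,C)[0]-c
            P2=cast(b[:,0],.036,C)[:,:2]-c[:2]
            if abs(p[:2]).max()<.1: print("blue",cv2.contourArea(b),np.round([p[:2]@u,p[:2]@v],4),"x",np.percentile(P2@u,[2,98]).round(4),"y",np.percentile(P2@v,[2,98]).round(4))
        return c,yaw
E
python3 - <<'E'
from meas import *
d=np.load("w1.npz"); frame(d['i'],(d['T'],d['K']))
E
```

```text
tile approx [[357, 170], [358, 237], [291, 240], [286, 173]]
tile corners [[0.4923, 0.1625, 0.042], [0.5708, 0.1566, 0.042], [0.5649, 0.0789, 0.042], [0.486, 0.085, 0.042]]
sides [0.0778 0.0787 0.0779 0.0792]
yaw [-4.7  -4.32 -4.38 -4.41]
tile centre [0.5285 0.1208 0.042 ]
blue 1586.0 [-0.0033 -0.0589] x [-0.042   0.0386] y [-0.0731 -0.0447]
blue 1165.5 [0.0046 0.0591] x [-0.0407  0.0395] y [0.0447 0.0727]
blue 834.5 [ 0.0009 -0.0002] x [-0.0183  0.0202] y [-0.0195  0.0185]
```

Tile centre is (0.5285, 0.1208), yaw −4.4°. Next I look at the rack.

Converted, -0.338 m / 0.75 = -0.4507, -0.07 m / 0.75 = -0.0933, -0.2 rad / 4 = -0.05.

```bash
echo '[{"pos": [-0.0933,-0.4507,0],"r": [0,0,-0.05],"jaw": 1},{"pos": [-0.0933,-0.4507,0],"r": [0,0,-0.05],"jaw": 1},{"pos": [-0.0933,-0.4507,0],"r": [0,0,-0.05],"jaw": 1},{"pos": [-0.0933,-0.4507,0],"r": [0,0,-0.05],"jaw": 1},{"pos": [-0.0933,-0.4507,0],"r": [0,0,-0.05],"jaw": 1},{"pos": [-0.0933,-0.4507,0],"r": [0,0,-0.05],"jaw": 1},{"pos": [-0.0933,-0.4507,0],"r": [0,0,-0.05],"jaw": 1},{"pos": [-0.0933,-0.4507,0],"r": [0,0,-0.05],"jaw": 1},{"pos": [-0.0933,-0.4507,0],"r": [0,0,-0.05],"jaw": 1},{"pos": [-0.0933,-0.4507,0],"r": [0,0,-0.05],"jaw": 1},{"pos": [-0.0933,-0.4507,0],"r": [0,0,-0.05],"jaw": 1},{"pos": [-0.0933,-0.4507,0],"r": [0,0,-0.05],"jaw": 1}]' > next.json && python3 shift.py next.json
echo '[{"jaw": 1},{"jaw": 1}]' > next.json && python3 shift.py next.json
python3 - <<'E'
from h import *
s=r.read_state(); print(s['tcp_pos'],s['qvel'].round(3),s['joint_pos'].round(2))
C=cal("wrist"); i=vision.read_camera("wrist"); cv2.imwrite("pics/w2.png",i); np.savez("w2.npz",i=i,T=C[0],K=C[1])
E
```

```text
clock: 2.37
tcp_pos: [0.5211, -0.2216, 0.2504]
ee_rot: [-0.04, 0.999, 0.0, -0.0]
wrist_force: [0.6, -0.6, 0.4]
finger_gap: 1.002
grip_force: 0.0
clock: 2.53
tcp_pos: [0.5212, -0.2218, 0.2506]
ee_rot: [-0.04, 0.999, -0.0, 0.0]
wrist_force: [-0.4, -0.3, 0.0]
finger_gap: 1.002
grip_force: 0.0
[ 0.52123556 -0.22177463  0.25059502] [-0.006  0.003  0.003 -0.001 -0.001 -0.003] [-0.4   0.35  0.15  1.37  0.   -0.48]
```

View pics/w2.png

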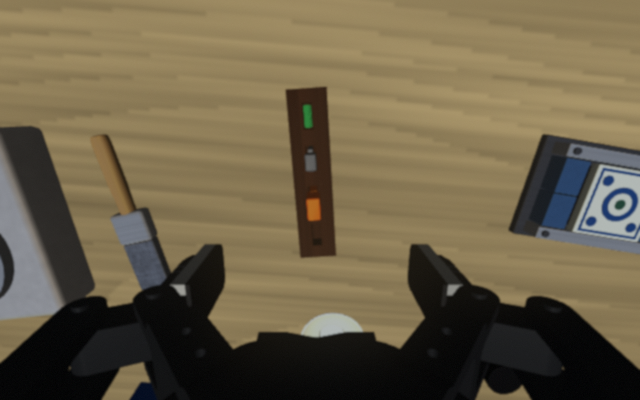

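The rack spans (288,88)–(335,256), with the orange head at about (313,209).

Run:
```python
from h import *
d=np.load("w2.npz"); i=d['i']; C=(d['T'],d['K'])
_,cs=blobs(i,(5,150,90),(22,255,255),40)
for c in cs[:3]:
    b=cv2.boxPoints(cv2.minAreaRect(c)); print(cv2.contourArea(c),b.round(1).tolist(),"ctr",b.mean(0))
    P=cast(b,.076,C); print(P.round(4).tolist(),P.mean(0).round(4),np.linalg.norm(P-np.roll(P,1,0),axis=1).round(4))
h=cv2.cvtColor(i,cv2.COLOR_BGR2HSV)
print([h[y,x].tolist() for x,y in [(295,130),(325,130),(313,240),(330,200),(345,200),(313,209)]])
m=cv2.inRange(h,(0,80,0),(179,255,75))[80:262,280:342]
m=cv2.morphologyEx(m,cv2.MORPH_CLOSE,np.ones((15,15)))
c=max(cv2.findContours(m,cv2.RETR_EXTERNAL,cv2.CHAIN_APPROX_NONE)[0],key=cv2.contourArea)+[280,80]
ap=cv2.boxPoints(cv2.minAreaRect(c)); ap2=cv2.approxPolyDP(cv2.convexHull(c),5,True)[:,0]
for a in (ap,ap2):
    P=cast(a,.03,C); print(a.round(1).tolist(),P.round(4)[:,:2].tolist(),P.mean(0).round(4),[round(float(np.degrees(np.arctan2(*(P[k]-P[k-1])[1::-1]))),2) for k in range(len(P))])
M=R.from_quat(r.read_state()['ee_rot']).as_matrix(); print(M.round(4), "tool y ang",np.degrees(np.arctan2(M[1,1],M[0,1])))
```

```text
289.0 [[307.0, 199.0], [321.0, 199.0], [321.0, 221.0], [307.0, 221.0]] ctr [314. 210.]
[[0.5391, -0.2314, 0.076], [0.5379, -0.2173, 0.076], [0.5614, -0.2153, 0.076], [0.5625, -0.2297, 0.076]] [ 0.5502 -0.2234  0.076 ] [0.0235 0.0141 0.0235 0.0144]
[[13, 149, 53], [13, 149, 53], [14, 141, 38], [13, 151, 54], [21, 99, 134], [15, 204, 176]]
[[278.0, 84.80000305175781], [324.20001220703125, 80.0], [343.0, 260.79998779296875], [296.79998779296875, 265.6000061035156]] [[0.4294, -0.2714], [0.4207, -0.2232], [0.6273, -0.1818], [0.6384, -0.2381]] [ 0.5289 -0.2287  0.03  ] [-170.95, 100.18, 11.32, -78.85]
[[324, 80], [341, 261], [301, 261], [280, 90]] [[0.4208, -0.2234], [0.6278, -0.1842], [0.6317, -0.2334], [0.4344, -0.2691]] [ 0.5287 -0.2275  0.03  ] [106.66, 10.71, -85.37, -169.74]
[[-9.968e-01 -7.980e-02  2.000e-04]
 [-7.980e-02  9.968e-01 -0.000e+00]
 [-2.000e-04 -0.000e+00 -1.000e+00]] tool y ang 94.57464776632511
```

Run:
```python
from h import *
d=np.load("w2.npz"); i=d['i']; C=(d['T'],d['K'])
v=cv2.cvtColor(i,cv2.COLOR_BGR2HSV)[:,:,2].astype(float)
L,Rr=[],[]
for y in range(100,246):
    g=np.diff(v[y,275:350]); a=np.argmin(g[:40]); b=40+np.argmax(g[40:]); L.append((275.5+a,y)); Rr.append((275.5+b,y))
for n,E in (("L",L),("R",Rr)):
  for z in (.03,0):
    P=cast(E,z,C)[:,:2]; vx,vy,x0,y0=cv2.fitLine(P.astype(np.float32),cv2.DIST_HUBER,0,.001,.001).ravel()
    t=np.degrees(np.arctan(vy/vx)); print(n,z,"yaw",t.round(2),"y at x=.55",(y0+(.55-x0)*vy/vx).round(4), "resid",np.std((P-[x0,y0])@[-vy,vx]).round(4))
```

```text
L 0.03 yaw 8.49 y at x=.55 -0.2462 resid 0.0003
L 0 yaw 8.49 y at x=.55 -0.249 resid 0.0004
R 0.03 yaw 8.51 y at x=.55 -0.2023 resid 0.0003
R 0 yaw 8.51 y at x=.55 -0.2012 resid 0.0004
```

Converted, 0.185 m / 0.75 = 0.2467, 0.12 m / 0.75 = 0.16, -0.0686 rad / 4 = -0.0172.

```bash
echo '[{"pos": [-0.0381,-0.0055,0.0533],"r": [0,0,-0.0172],"jaw": 0.6},{"pos": [-0.0381,-0.0055,0.1067],"r": [0,0,-0.0172],"jaw": 0.6},{"pos": [-0.0381,-0.0055,0.16],"r": [0,0,-0.0172],"jaw": 0.6},{"pos": [-0.0381,-0.0055,0.2],"r": [0,0,-0.0172],"jaw": 0.6},{"pos": [-0.0381,-0.0055,0.2267],"r": [0,0,-0.0172],"jaw": 0.6},{"pos": [-0.0381,-0.0055,0.2467],"r": [0,0,-0.0172],"jaw": 0.6},{"pos": [-0.0381,-0.0055,0.2467],"r": [0,0,-0.0172],"jaw": 0.6},{"pos": [-0.0381,-0.0055,0.2467],"r": [0,0,-0.0172],"jaw": 0.6}]' > next.json && python3 shift.py next.json 30
python3 - <<'E'
from h import *
s=r.read_state(); print(s['tcp_pos'],s['qvel'].round(3))
C=cal("wrist"); i=vision.read_camera("wrist"); cv2.imwrite("pics/w3.png",i)
E
```

```text
clock: 3.25
tcp_pos: [0.5497, -0.2244, 0.0654]
ee_rot: [-0.074, 0.997, 0.0, -0.0]
wrist_force: [0.5, -0.5, 0.8]
finger_gap: 0.601
grip_force: 0.0
[ 0.54968812 -0.2243583   0.06535555] [-0.001 -0.023  0.034  0.013  0.001 -0.   ]
```

View pics/w3.png

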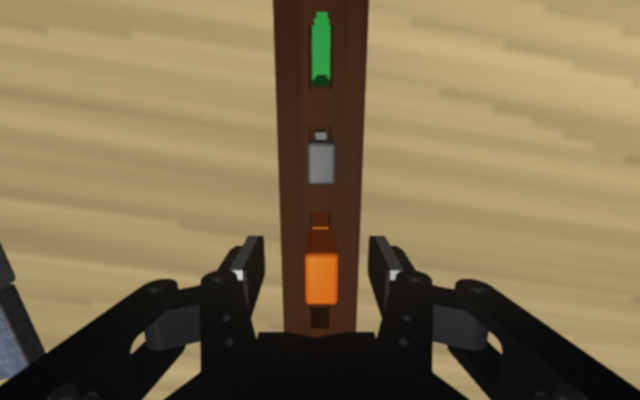

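The head spans columns 305–337 (mid 321) and the fingers are mid 316, so I shift about 2 mm along +y before closing.

Converted, 0.002 m / 0.75 = 0.0027.

```bash
echo '[{"pos": [0,0.0027,0],"jaw": 0.6},{"pos": [0,0.0027,0],"jaw": 0.6},{"pos": [0,0.0027,0],"jaw": 0},{"pos": [0,0.0027,0],"jaw": 0},{"pos": [0,0.0027,0],"jaw": 0},{"pos": [0,0.0027,0],"jaw": 0},{"pos": [0,0.0027,0],"jaw": 0},{"pos": [0,0.0027,0],"jaw": 0},{"pos": [0,0.0027,0],"jaw": 0},{"pos": [0,0.0027,0],"jaw": 0}]' > next.json && python3 shift.py next.json 30
```

```text
clock: 4.13
tcp_pos: [0.5498, -0.2231, 0.0656]
ee_rot: [-0.073, 0.997, -0.0, 0.0]
wrist_force: [-1.2, 0.3, 5.6]
finger_gap: 0.158
grip_force: 34.4
```

Converted, -0.13 m / 0.75 = -0.1733, -0.06 m / 0.75 = -0.08.

```bash
echo '[{"pos": [0,0,-0.0133],"jaw": 0},{"pos": [0,0,-0.0267],"jaw": 0},{"pos": [0,0,-0.0467],"jaw": 0},{"pos": [0,0,-0.08],"jaw": 0},{"pos": [0,0,-0.1333],"jaw": 0},{"pos": [0,0,-0.1733],"jaw": 0},{"pos": [0,0,-0.1733],"jaw": 0},{"pos": [0,0,-0.1733],"jaw": 0}]' > next.json && python3 shift.py next.json 30
python3 - <<'E'
from h import *
C=cal("wrist"); i=vision.read_camera("wrist"); s=r.read_state()
_,cs=blobs(i,(5,150,90),(22,255,255),40)
for c in cs[:3]: print(cv2.contourArea(c),cv2.minAreaRect(c))
yaw=np.radians(-4.45); u=np.array([np.cos(yaw),np.sin(yaw)]); v=np.array([-u[1],u[0]])
t=np.array([.5285,.1208])-.0205*u+.046*v; print("gap",t)
M=R.from_quat(s['ee_rot']).as_matrix(); ang=np.degrees(np.arctan2(M[1,1],M[0,1]))
print("p",s['tcp_pos'],"toolshift",tool([*(t-s['tcp_pos'][:2]),0]),"rz",np.radians(ang-90+4.45),ang)
E
```

```text
clock: 4.8
tcp_pos: [0.5506, -0.2234, 0.1981]
ee_rot: [-0.073, 0.997, -0.001, 0.002]
wrist_force: [0.5, 0.1, -0.2]
finger_gap: 0.159
grip_force: 33.7
1625.5 ((316.9999694824219, 278.0), (31.999996185302734, 51.99999237060547), 0.0)
gap [0.5116309  0.16825191]
p [ 0.54989445 -0.22313705  0.19629653] toolshift [-1.93928346e-02  3.92776333e-01 -2.91621124e-04] rz 0.224453645067695 98.41024655870629
```

Converted, 0.3928 m / 0.75 = 0.5237, 0.07 m / 0.75 = 0.0933, 0.2245 rad / 4 = 0.0561.

```bash
echo '[{"pos": [-0.0259,0.5237,0],"r": [0,0,0.0561],"jaw": 0},{"pos": [-0.0259,0.5237,0],"r": [0,0,0.0561],"jaw": 0},{"pos": [-0.0259,0.5237,0],"r": [0,0,0.0561],"jaw": 0},{"pos": [-0.0259,0.5237,0],"r": [0,0,0.0561],"jaw": 0},{"pos": [-0.0259,0.5237,0],"r": [0,0,0.0561],"jaw": 0},{"pos": [-0.0259,0.5237,0],"r": [0,0,0.0561],"jaw": 0},{"pos": [-0.0259,0.5237,0],"r": [0,0,0.0561],"jaw": 0},{"pos": [-0.0259,0.5237,0],"r": [0,0,0.0561],"jaw": 0},{"pos": [-0.0259,0.5237,0],"r": [0,0,0.0561],"jaw": 0},{"pos": [-0.0259,0.5237,0.0533],"r": [0,0,0.0561],"jaw": 0},{"pos": [-0.0259,0.5237,0.0933],"r": [0,0,0.0561],"jaw": 0},{"pos": [-0.0259,0.5237,0.0933],"r": [0,0,0.0561],"jaw": 0}]' > next.json && python3 shift.py next.json 30
echo '[{"jaw": 0},{"jaw": 0},{"jaw": 0},{"jaw": 0}]' > next.json && python3 shift.py next.json
python3 - <<'E'
from h import *
s=r.read_state(); print(s['tcp_pos'],s['qvel'].round(3))
C=cal("wrist"); i=vision.read_camera("wrist"); np.savez("w4.npz",i=i,T=C[0],K=C[1]); cv2.imwrite("pics/w4.png",cv2.resize(i[60:340,100:480],None,fx=2,fy=2,interpolation=cv2.INTER_CUBIC))
E
```

```text
clock: 5.85
tcp_pos: [0.5073, 0.1685, 0.1192]
ee_rot: [0.038, 0.999, -0.002, -0.004]
wrist_force: [-1.4, -0.9, -2.3]
finger_gap: 0.157
grip_force: 33.6
clock: 6.18
tcp_pos: [0.5124, 0.168, 0.127]
ee_rot: [0.039, 0.999, 0.0, 0.001]
wrist_force: [-0.8, -0.3, -0.2]
finger_gap: 0.155
grip_force: 33.6
[0.51242925 0.16797274 0.12699511] [ 0.004  0.003 -0.009 -0.006  0.001  0.002]
```

View pics/w4.png

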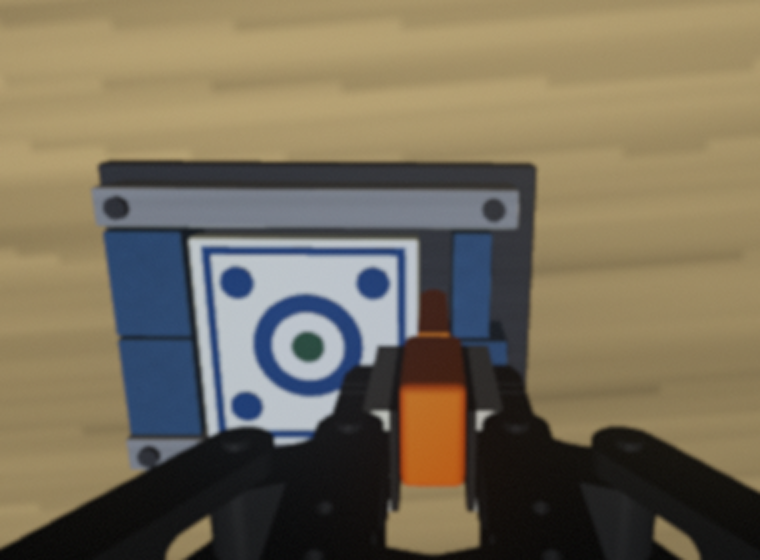

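The tile edge is at crop column 418, the slim border edge at 452 and the blade at 420–447, so it is nearly centred. I refine it numerically.

Run:
```python
from h import *
d=np.load("w4.npz"); i=d['i']; T,K=d['T'],d['K']; C=(T,K)
s=r.read_state(); M=R.from_quat(s['ee_rot']).as_matrix(); p=s['tcp_pos']
h=cv2.cvtColor(i,cv2.COLOR_BGR2HSV).astype(float); v=h[:,:,2]
def edge(y,x0,x1,sgn): g=np.diff(v[y,x0:x1])*sgn; k=np.argmax(g); return x0+k+.5
te=[(edge(y,302,316,-1),y) for y in range(184,206)]; se=[(edge(y,318,334,1),y) for y in range(182,218)]
for n,E,z in (("tile",te,.042),("slim",se,.036)):
    q=(cast(E,z,C)-p)@M; f=np.polyfit(q[:,0],q[:,1],1); print(n,"tool y at x=0: %.4f slope %.4f"%(f[1],f[0]),"px",np.mean(E,0), "mean y",q[:,1].mean().round(4))
# slim outer edge too
so=[(edge(y,338,352,-1),y) for y in range(182,214)]; q=(cast(so,.036,C)-p)@M; print("slim outer",q[:,1].mean())
# blade: warm dark pixels
for y in (209,213,217,221,224):
    row=h[y,300:335]; k=np.where((row[:,0]<20)&(row[:,1]>120)&(row[:,2]>25))[0]+300
    if len(k):
        e=np.array([(k.min()-.5,y),(k.max()+.5,y)]); dd=np.c_[e,[1,1]]@np.linalg.inv(K).T*[1,-1,-1]@T[:3,:3].T@M; o=(T[:3,3]-p)@M
        w=o+dd*((.012-o[0])/dd[:,0])[:,None]; print("blade",k.min(),k.max(),w.round(4)[:,1:].tolist(),"mid",w[:,1].mean().round(4))
print("yaw tool y",np.degrees(np.arctan2(M[1,1],M[0,1])))
```

```text
tile tool y at x=0: -0.0073 slope 0.0063 px [308.5 194.5] mean y -0.0072
slim tool y at x=0: 0.0051 slope 0.0244 px [325.86111111 199.5       ] mean y 0.0053
slim outer 0.018961521861714428
blade 311 321 [[-0.0051, 0.0471], [0.0013, 0.0471]] mid -0.0019
blade 311 322 [[-0.005, 0.0397], [0.0018, 0.0397]] mid -0.0016
blade 311 322 [[-0.0049, 0.0328], [0.0016, 0.0328]] mid -0.0016
blade 310 323 [[-0.0053, 0.0264], [0.002, 0.0264]] mid -0.0016
blade 310 323 [[-0.0052, 0.0219], [0.0019, 0.0219]] mid -0.0016
yaw tool y 85.4895950238731
```

Converted, 0.045 m / 0.75 = 0.06, 0.04 m / 0.75 = 0.0533.

```bash
echo '[{"pos": [0,0.0009,0.0133],"jaw": 0},{"pos": [0,0.0009,0.0267],"jaw": 0},{"pos": [0,0.0009,0.0333],"jaw": 0},{"pos": [0,0.0009,0.04],"jaw": 0},{"pos": [0,0.0009,0.0467],"jaw": 0},{"pos": [0,0.0009,0.0533],"jaw": 0},{"pos": [0,0.0009,0.06],"jaw": 0},{"pos": [0,0.0009,0.06],"jaw": 0},{"pos": [0,0.0009,0.06],"jaw": 0}]' > next.json && python3 shift.py next.json
python3 - <<'E'
from h import *
s=r.read_state(); print(s['tcp_pos'],s['wrist_force'])
C=cal("wrist"); i=vision.read_camera("wrist"); cv2.imwrite("pics/w5.png",i)
E
```

```text
clock: 6.98
tcp_pos: [0.5113, 0.1691, 0.0801]
ee_rot: [0.039, 0.999, -0.0, -0.0]
wrist_force: [-0.6, -0.5, -0.1]
finger_gap: 0.158
grip_force: 33.6
[0.51125799 0.16908884 0.08009947] [-0.59604338 -0.4643768  -0.13267536]
```

View pics/w5.png

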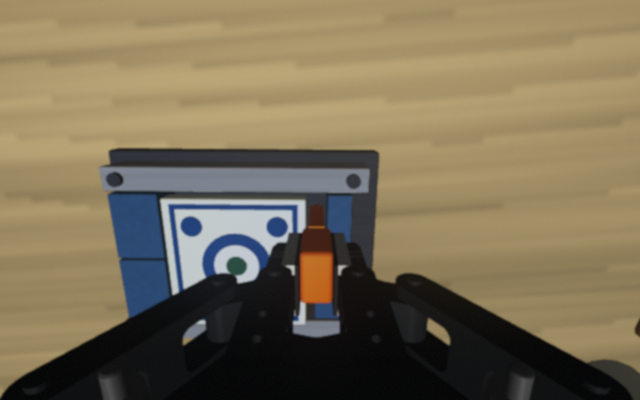

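The blade is in the gap at columns 308–325, between the tile at 306 and the slim border at 328, and there is no contact force. Lowering to the floor.

Converted, 0.01 m / 0.75 = 0.0133, 0.009 m / 0.75 = 0.012.

```bash
echo '[{"pos": [0,0,0.0053],"jaw": 0},{"pos": [0,0,0.0093],"jaw": 0},{"pos": [0,0,0.012],"jaw": 0},{"pos": [0,0,0.0133],"jaw": 0},{"pos": [0,0,0.0133],"jaw": 0},{"pos": [0,0,0.0133],"jaw": 0}]' > next.json && python3 shift.py next.json
```

```text
clock: 7.53
tcp_pos: [0.5114, 0.1691, 0.0703]
ee_rot: [0.039, 0.999, -0.0, -0.0]
wrist_force: [-0.3, -0.5, -0.5]
finger_gap: 0.159
grip_force: 33.6
```

Converted, 0.001 m / 0.75 = 0.0013, 0.0005 m / 0.75 = 0.0007.

```bash
echo '[{"pos": [0,0,0.0007],"jaw": 0},{"pos": [0,0,0.0013],"jaw": 0},{"pos": [0,0,0.0013],"jaw": 0},{"pos": [0,0,0.0013],"jaw": 0}]' > next.json && python3 shift.py next.json; echo '[{"pos": [0,0,0.0007],"jaw": 0},{"pos": [0,0,0.0007],"jaw": 0},{"pos": [0,0,0.0007],"jaw": 0}]' > next.json && python3 shift.py next.json
```

```text
clock: 7.87
tcp_pos: [0.5116, 0.1692, 0.0696]
ee_rot: [0.039, 0.999, 0.0, 0.0]
wrist_force: [-2.2, -1.0, 4.7]
finger_gap: 0.154
grip_force: 34.4
clock: 8.12
tcp_pos: [0.5117, 0.1692, 0.0696]
ee_rot: [0.039, 0.999, 0.0, 0.0]
wrist_force: [-3.8, -1.3, 13.2]
finger_gap: 0.158
grip_force: 35.7
```

Converted, -0.0007 m / 0.75 = -0.0009.

```bash
echo '[{"pos": [0,0,-0.0009],"jaw": 0},{"pos": [0,0,-0.0009],"jaw": 0.2},{"pos": [0,0,-0.0009],"jaw": 0.3},{"pos": [0,0,-0.0009],"jaw": 0.4},{"pos": [0,0,-0.0009],"jaw": 0.4},{"pos": [0,0,-0.0009],"jaw": 0.4}]' > next.json && python3 shift.py next.json
echo '[{"pos": [0,0,-0.0133],"jaw": 0.4},{"pos": [0,0,-0.0267],"jaw": 0.4},{"pos": [0,0,-0.0667],"jaw": 0.4},{"pos": [0,0,-0.12],"jaw": 0.4},{"pos": [0,0,-0.16],"jaw": 0.4},{"pos": [0,0,-0.16],"jaw": 0.4},{"pos": [0,0,-0.16],"jaw": 0.4},{"pos": [0,0,-0.16],"jaw": 0.4}]' > next.json && python3 shift.py next.json
python3 - <<'E'
from h import *
from meas import frame
s=r.read_state(); print(s['tcp_pos'],s['wrist_force'])
C=cal("wrist"); i=vision.read_camera("wrist"); cv2.imwrite("pics/w6.png",i); np.savez("w6.npz",i=i,T=C[0],K=C[1])
frame(i,C)
E
```

```text
clock: 8.62
tcp_pos: [0.5114, 0.1691, 0.0694]
ee_rot: [0.039, 0.999, -0.0, -0.0]
wrist_force: [-0.4, 0.9, -0.1]
finger_gap: 0.401
grip_force: 0.0
clock: 9.28
tcp_pos: [0.5114, 0.1691, 0.1899]
ee_rot: [0.039, 0.999, 0.0, 0.0]
wrist_force: [-0.8, 0.3, -0.6]
finger_gap: 0.401
grip_force: 0.0
[0.5113937  0.16911292 0.18989351] [-0.82831478  0.31579423 -0.60984137]
tile approx [[301, 174], [302, 243], [235, 243], [230, 174]]
tile corners [[0.4968, 0.1548, 0.042], [0.5637, 0.1497, 0.042], [0.5587, 0.0858, 0.042], [0.4919, 0.0912, 0.042]]
sides [0.0638 0.067  0.0641 0.0671]
yaw [-4.43 -4.35 -4.42 -4.57]
tile centre [0.5278 0.1204 0.042 ]
blue 2343.5 [-0.0033 -0.0583] x [-0.0416  0.0394] y [-0.0724 -0.0443]
blue 1568.5 [0.005 0.06 ] x [-0.0407  0.0393] y [0.0454 0.0733]
blue 1257.0 [ 0.0016 -0.0012] x [-0.0172  0.0216] y [-0.0209  0.018 ]
blue 291.0 [-0.0043 -0.0031] x [-0.0352  0.0393] y [-0.0369  0.0343]
```

View pics/w6.png

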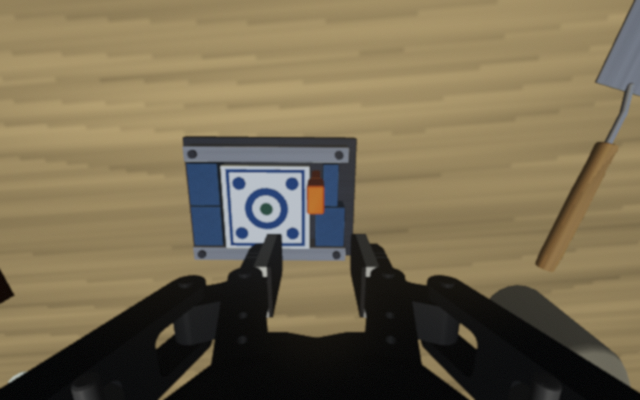

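The spacer stands at (316,196) in the wide gap and the tile has not moved. I turn the shut gripper 90° so its linkage clears the spacer, and go over the tile centre.

Converted, -0.046 m / 0.75 = -0.0613, -0.0204 m / 0.75 = -0.0272, -1.5708 rad / 4 = -0.3927.

```bash
echo '[{"pos": [-0.0272,-0.0613,0],"r": [0,0,-0.3927],"jaw": 0},{"pos": [-0.0272,-0.0613,0],"r": [0,0,-0.3927],"jaw": 0},{"pos": [-0.0272,-0.0613,0],"r": [0,0,-0.3927],"jaw": 0},{"pos": [-0.0272,-0.0613,0],"r": [0,0,-0.3927],"jaw": 0},{"pos": [-0.0272,-0.0613,0],"r": [0,0,-0.3927],"jaw": 0},{"pos": [-0.0272,-0.0613,0],"r": [0,0,-0.3927],"jaw": 0},{"pos": [-0.0272,-0.0613,0],"r": [0,0,-0.3927],"jaw": 0},{"pos": [-0.0272,-0.0613,0],"r": [0,0,-0.3927],"jaw": 0},{"pos": [-0.0272,-0.0613,0],"r": [0,0,-0.3927],"jaw": 0},{"pos": [-0.0272,-0.0613,0],"r": [0,0,-0.3927],"jaw": 0},{"pos": [-0.0272,-0.0613,0],"r": [0,0,-0.3927],"jaw": 0},{"pos": [-0.0272,-0.0613,0],"r": [0,0,-0.3927],"jaw": 0}]' > next.json && python3 shift.py next.json 30
echo '[{"pos": [0,0,0.04],"jaw": 0},{"pos": [0,0,0.0933],"jaw": 0},{"pos": [0,0,0.1333],"jaw": 0},{"pos": [0,0,0.1333],"jaw": 0},{"pos": [0,0,0.1333],"jaw": 0},{"pos": [0,0,0.1333],"jaw": 0}]' > next.json && python3 shift.py next.json
python3 - <<'E'
from h import *
s=r.read_state(); print(s['tcp_pos'],s['wrist_force'],s['joint_pos'].round(2),s['ee_rot'])
C=cal("wrist"); i=vision.read_camera("wrist"); cv2.imwrite("pics/w7.png",i)
E
```

```text
clock: 10.33
tcp_pos: [0.5275, 0.1215, 0.1884]
ee_rot: [-0.651, 0.759, 0.001, -0.001]
wrist_force: [0.2, 0.2, -0.3]
finger_gap: -0.003
grip_force: 0.0
clock: 10.83
tcp_pos: [0.5287, 0.1218, 0.0909]
ee_rot: [-0.648, 0.761, -0.0, 0.0]
wrist_force: [0.6, 0.5, 0.9]
finger_gap: -0.002
grip_force: 0.0
[0.52869466 0.12177771 0.09086687] [0.62121107 0.5161592  0.86906466] [ 0.23  0.38 -0.22  0.97  0.   -1.18] [-6.48259367e-01  7.61419499e-01 -1.68063668e-04  3.34281635e-04]
```

View pics/w7.png

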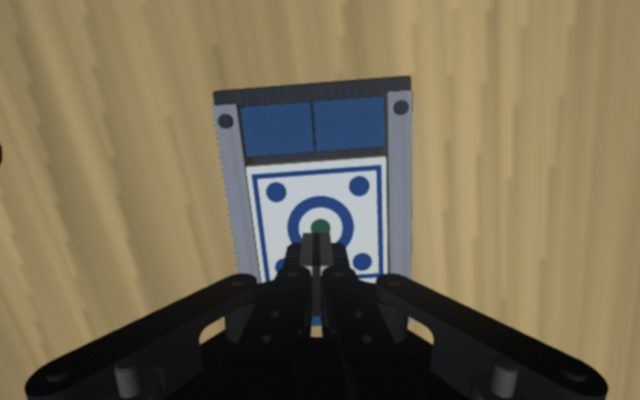

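The shut fingertips are over the tile centre, with the green dot at (320,228). Lowering to contact.

Converted, 0.027 m / 0.75 = 0.036, 0.025 m / 0.75 = 0.0333.

```bash
echo '[{"pos": [0,0,0.0133],"jaw": 0},{"pos": [0,0,0.0267],"jaw": 0},{"pos": [0,0,0.0333],"jaw": 0},{"pos": [0,0,0.036],"jaw": 0},{"pos": [0,0,0.036],"jaw": 0},{"pos": [0,0,0.036],"jaw": 0}]' > next.json && python3 shift.py next.json
echo '[{"pos": [0,0,0.0013],"jaw": 0},{"pos": [0,0,0.0013],"jaw": 0},{"pos": [0,0,0.0013],"jaw": 0}]' > next.json && python3 shift.py next.json
echo '[{"pos": [0,0,0.0013],"jaw": 0},{"pos": [0,0,0.0013],"jaw": 0},{"pos": [0,0,0.0013],"jaw": 0}]' > next.json && python3 shift.py next.json
echo '[{"pos": [0,0,0.0013],"jaw": 0},{"pos": [0,0,0.0013],"jaw": 0},{"pos": [0,0,0.0013],"jaw": 0}]' > next.json && python3 shift.py next.json
```

```text
clock: 11.38
tcp_pos: [0.5282, 0.1217, 0.0625]
ee_rot: [-0.648, 0.761, 0.0, -0.0]
wrist_force: [-0.1, 0.1, -0.2]
finger_gap: 0.0
grip_force: 0.0
clock: 11.63
tcp_pos: [0.5283, 0.1217, 0.0617]
ee_rot: [-0.648, 0.761, -0.0, 0.0]
wrist_force: [-0.0, -0.0, -0.7]
finger_gap: -0.001
grip_force: 0.0
clock: 11.88
tcp_pos: [0.5284, 0.1217, 0.0607]
ee_rot: [-0.648, 0.761, -0.0, 0.0]
wrist_force: [0.7, 0.8, 2.3]
finger_gap: 0.001
grip_force: 1.2
clock: 12.13
tcp_pos: [0.5284, 0.1217, 0.0596]
ee_rot: [-0.648, 0.761, -0.0, 0.0]
wrist_force: [0.8, 0.9, 2.5]
finger_gap: -0.002
grip_force: 1.6
```

Converted, 0.004 m / 0.75 = 0.0053, 0.003 m / 0.75 = 0.004.

```bash
echo '[{"pos": [0,0,0.0013],"jaw": 0},{"pos": [0,0,0.0027],"jaw": 0},{"pos": [0,0,0.004],"jaw": 0},{"pos": [0,0,0.0053],"jaw": 0},{"pos": [0,0,0.0053],"jaw": 0},{"pos": [0,0,0.0053],"jaw": 0}]' > next.json && python3 shift.py next.json
echo '[{"pos": [0,0,0.0007],"jaw": 0},{"pos": [0,0,0.0007],"jaw": 0},{"pos": [0,0,0.0007],"jaw": 0},{"pos": [0,0,0.0007],"jaw": 0}]' > next.json && python3 shift.py next.json
```

```text
clock: 12.63
tcp_pos: [0.5284, 0.1217, 0.0556]
ee_rot: [-0.648, 0.761, -0.0, 0.0]
wrist_force: [-0.8, -0.3, 7.2]
finger_gap: -0.001
grip_force: 3.2
clock: 12.97
tcp_pos: [0.5284, 0.1217, 0.0552]
ee_rot: [-0.648, 0.761, -0.0, 0.0]
wrist_force: [0.6, 1.2, 7.2]
finger_gap: 0.002
grip_force: 3.4
```

Converted, 0.0003 m / 0.75 = 0.0004.

```bash
for k in 1 2; do echo '[{"pos": [0,0,0.0004],"jaw": 0},{"pos": [0,0,0.0004],"jaw": 0},{"pos": [0,0,0.0004],"jaw": 0}]' > next.json && python3 shift.py next.json | grep -E "tcp|wrist"; done
python3 - <<'E'
from h import *
for _ in range(4):
    i=vision.read_camera("wrist"); s=r.read_state(); print(s['tcp_pos'][2].round(5),s['wrist_force'][2].round(2))
cv2.imwrite("pics/w8.png",i)
E
```

```text
tcp_pos: [0.5284, 0.1217, 0.0549]
wrist_force: [0.5, -0.2, 6.8]
tcp_pos: [0.5284, 0.1217, 0.0546]
wrist_force: [0.5, -0.2, 7.8]
0.05457 7.89
0.0546 7.85
0.05459 7.49
0.05458 7.71
```

```bash
for k in 1; do echo '[{"pos": [0,0,0.0004],"jaw": 0},{"pos": [0,0,0.0004],"jaw": 0},{"pos": [0,0,0.0004],"jaw": 0}]' > next.json && python3 shift.py next.json | grep -E "tcp|wrist"; done
python3 - <<'E'
from h import *
for _ in range(3):
    i=vision.read_camera("wrist"); s=r.read_state(); print(s['tcp_pos'][2].round(5),s['wrist_force'][2].round(2))
E
```

```text
tcp_pos: [0.5284, 0.1217, 0.0545]
wrist_force: [-0.8, -0.4, 11.4]
0.0545 11.35
0.05453 11.36
0.0545 11.02
```

The rigid stop is found at TCP z = 0.0545, so flush is 0.0550; I ease back 0.6 mm.

The manual's scale: shifts go in shares of 0.75 m and turns go in shares of 4 rad. Converting my numbers, -0.0006 m / 0.75 = -0.0008.

```bash
echo '[{"pos": [0,0,-0.0008],"jaw": 0},{"pos": [0,0,-0.0008],"jaw": 0},{"pos": [0,0,-0.0008],"jaw": 0},{"pos": [0,0,-0.0008],"jaw": 0}]' > next.json && python3 shift.py next.json
python3 - <<'E'
from h import *
i=vision.read_camera("wrist"); t=vision.read_camera("scene"); s=r.read_state(); print(s['tcp_pos'],s['wrist_force'])
a=cv2.resize(i[60:360,120:520],(400,300)); b=cv2.resize(t[150:300,290:490],(400,300),interpolation=cv2.INTER_CUBIC)
cv2.imwrite("pics/end.png",np.hstack([a,b]))
E
```

```text
clock: 14.4
tcp_pos: [0.5284, 0.1217, 0.0549]
ee_rot: [-0.648, 0.761, -0.0, 0.0]
wrist_force: [-0.2, -0.8, 7.2]
finger_gap: -0.003
grip_force: 3.5
[0.52840213 0.1217069  0.05488157] [-0.10364579  0.85707246  7.59861189]
```

View pics/end.png

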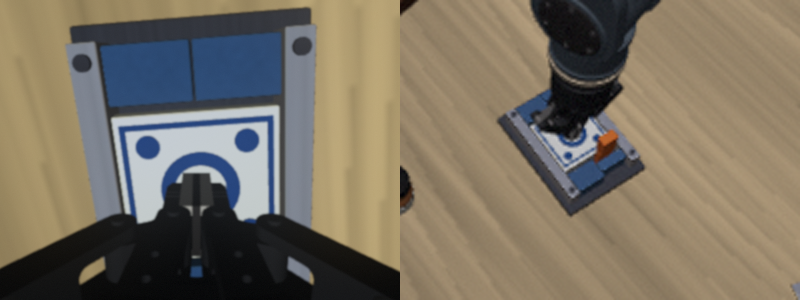

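The fingertips press the tile centre at about (195,180) on the left. On the right the orange spacer stands upright at (607,145). Handing in.

```bash
python3 -c "
from cell import r, vision
print(r.hand_in())"
```

```text
the job is handed in; nothing more can be done
None
```

The job is handed in at about 14.5 s: the spacer stands upright in the wide gap by the slim border piece, released, and the tile is held pressed flush to within about 0.1 mm at about 7 N. No verdict was returned.

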